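# Unstack the hardness-check kit into its trays

## Robot

A 6-joint arm with a two-finger parallel gripper is mounted at the origin on a cart in front of the work surface, level with it; the furniture and walls round the work are solid. World frame = base frame: x ahead of the robot, y to its left, z up, the work surface at z = 0. Lengths are in m, angles in rad, forces in N, time in s.
With the tool pointing down it reaches from about 0.3 to 0.85 m from the base axis. Payload 5.4 kg.
Tool frame: the origin (TCP) lies where the fingers leave the gripper's body, on its centre line; the fingertips stand 73 mm ahead of it and the grasp point (between the pads) lies 54 mm ahead of it; z points along the fingers, y is the line along which they close (so a half turn about z gives the same grasp; the last joint's range is limited). The gripper opens to 85 mm and grips with 20 to 120 N. Pads are 22 mm wide; open, the fingers measure 114 mm over their backs; the gripper's body (76 mm by 85 mm) begins 54 mm behind the grasp point. The pads swing forward as they close: fully open they stand 13 mm farther back than shut.
Start: joints at [-1.532, 0.158, 1.597, -0, 1.386, -0.21], TCP at [0.142, -0.557, 0.304] pointing down, gripper open.
Joint ranges: [-2.91, 2.91], [-0.94, 2.29], [0.18, 2.7], [-1.29, 4.43], [0.17, 2.64], [-3, 3]. Speed limits (rad/s): [2.57, 2.57, 3.14, 3.14, 3.14, 3.14].

## Interface

Orientations are given as [roll, pitch, yaw] about the fixed x, y, z axes, in that order (R = Rz(yaw) Ry(pitch) Rx(roll)).
In Python, from station import manip gives the robot as it stands. The module is installed in compiled form; this text tells all that it offers.
- The arm moves only by the tool jog_arm, never from a script. Its argument "deltas" is a list of rows, each an object with "dr": the turn, a rotation vector about the tool's x, y, z in rad, a list of three; "xyz": the shift along the tool's x, y, z in mm, a list of three; "gripper": the finger opening in mm, from 0 to 85.4. A call has 1 to 5 rows; each row is the pose to reach, as a shift and turn from the pose commanded when the call began, along the tool's axes at that moment; what a row does not reach only later rows make up. A row lasts 1/12 s, in which the tool goes at most 41.7 mm and 7.16 degrees, less where a joint would pass 70% of its speed; a pose out of reach is approached as far as the arm can. A call with a gripper value outside its range is refused whole. The fingers move at their own pace and stop on an object; "squeeze" is the grip in N (left out, the last holds). Time passes only in rows, so rows that repeat a pose let the fingers close. It gives the time, the measured TCP pose, the force, the opening and the grip force at its end, in the units of the state.
- manip.get_state(): the state, without advancing time (a new reading comes with each control period).
- manip.get_image(name): name is "side" or "top"; returns a dict with "img" (400x640x3 uint8, red, green, blue), "mtx" (3x3 intrinsics, pixels), "D" ([k1, k2, p1, p2, k3] as OpenCV has them; the pictures are not rectified), "xyz" and "rotation" of the camera in the world. Camera axes: x right, y down, z forward; pixel columns grow to the right and rows downward; lengths in m; the calibration is good to about 2 mm. A picture is of the moment at which its call begins. There is no depth.
- manip.finish_job(): hands the job in; it is judged then, once.
Trained networks look in a picture, given as the dict that the camera call returned (one of the last four; its "shot" number tells which), for a name from the list of things; names that differ only in an ending like _2 or _b are one class to them, and where a whole thing is asked for, a point or a joint stands for the part that bears it (a point fixed in the world has none). Each returns a list of dicts, best first, with "score" (0 to 1); they miss things now and then, are a little off and sometimes report something else, mostly with a low value. They report only what shows in the picture. A call takes as long as a camera call. They do not tell look-alikes from the thing itself.
- manip.boxes_of(picture, thing): "point" ([x, y, z] in m, in world coordinates, good to about 4 mm: the middle of the surface that is visible of it).
- manip.cut_out(picture, thing): "mask" (400x640 bool, what is visible of it).
The state is a dict: "t": time; "qpos": joint angles; "qd": joint speeds; "tau": joint torques, N m; "tool_pos": TCP position; "tool_rot": TCP orientation; "contact_force": force on the tool from outside, world axes, zero at the start; "torque": the same for the moment, N m; "width": opening from 0.0 (shut) to 1.0 (fully open); "grasp_force": force on a finger pad.
Only numpy, scipy, OpenCV 4.12 (cv2) and the standard library are available. Lean on these libraries where they do the work, as an engineer would, in place of code of your own. Each camera call takes 0.05 s, during which the arm holds its last target. There are 200 camera calls.

## Task

Take the stack of hardness-check pieces apart from the top, one piece at a time, without dragging the pieces beneath along, and set each down (do not drop it) in the tray of its own shape and size: the ivory cylinder in the small round tray, the jaw block in the small rectangular one, the round steel block in the large round one, and last the rectangular steel block in the large rectangular one. Each piece must lie flat on the floor of its tray, inside the rim and the same way up as before, and be let go; leave the other things on the table where they are.

Things in the scene. Friction and masses are not known exactly. Their poses are not given: they have to be found in the camera images.
- mount_center (a point): Plain ivory moulded specimen cylinder, upright, 30 mm diameter, 22 mm high, 35 g. Its point is its centre, half-way up. Top of the stack.
- jaw_center (a point): Ground steel jaw block with two holes and a slot, 34 mm (its x) by 56 mm (its y), 20 mm high, 0.27 kg. Its point is its centre, half-way up. Second from the top of the stack, under the ivory cylinder. Grip across the 34 mm.
- disc_center (a point): Round ground steel hardness reference block, 56 mm diameter, 12 mm thick, 0.23 kg. Its point is its centre, half-way up. Third from the top, under the jaw block.
- plate_center (a point): Rectangular ground steel hardness reference block, 50 mm (its x) by 75 mm (its y), 12 mm thick, 0.35 kg. Its point is its centre, half-way up. Bottom of the stack, on the table. Grip across the 50 mm.
- tray_mount: Small round tray, for the ivory cylinder: 48 mm inside the rim, 58 mm outside. Fixed low tray, bright aluminium rim round a grey felt-lined floor; rim 5 mm wide, its top 5 mm above the table; floor 3 mm above the table, so the rim stands 2 mm above the floor. Origin: centre of the underside, on the table. 
- tray_jaw: Small rectangular tray, for the jaw block: inside the rim 52 mm (its x) by 74 mm (its y), outside 62 by 84 mm. Fixed low tray, bright aluminium rim round a grey felt-lined floor; rim 5 mm wide, its top 5 mm above the table; floor 3 mm above the table, so the rim stands 2 mm above the floor. Origin: centre of the underside, on the table. 
- tray_disc: Large round tray, for the round steel block: 74 mm inside the rim, 84 mm outside. Fixed low tray, bright aluminium rim round a grey felt-lined floor; rim 5 mm wide, its top 5 mm above the table; floor 3 mm above the table, so the rim stands 2 mm above the floor. Origin: centre of the underside, on the table. 
- tray_block: Large rectangular tray, for the rectangular steel block: inside the rim 68 mm (its x) by 93 mm (its y), outside 78 by 103 mm. Fixed low tray, bright aluminium rim round a grey felt-lined floor; rim 5 mm wide, its top 5 mm above the table; floor 3 mm above the table, so the rim stands 2 mm above the floor. Origin: centre of the underside, on the table. 
Not all that is in view belongs to the job. What is shaped like the tray_mount but brown or pink is not meant.

How it is judged:
By the outcome, as a careful person would: the job done as asked, in the order asked, and still so for the second after the job is handed in, with the robot touching nothing.
It also fails if it takes over 96 s, if anything falls off the work surface, if the arm or the gripper's body presses on something with over 40 N, if the wrist force passes 120 N, or if a joint passes its speed limit or range.

## Working session

There is one attempt and no reset: what is moved stays moved. The work goes in short steps, Python scripts to look and compute and a tool call to move; the robot and the scene stay as the last step left them, time stands still between calls to the robot, and variables do not carry over. Pictures are saved under pics/ and viewed, at most 14 in all, crops included, and the job is handed in when it is done.

Besides the shell and the picture viewer there is one more tool, called as a command line: name --argument value ..., lists and objects as JSON in quotes. jog_arm: Moves the arm, as the interface text tells. Its arguments: {"type":"object","properties":{"deltas":{"type":"array","items":{"type":"object","properties":{"dr":{"type":"array","items":{"type":"number"}},"xyz":{"type":"array","items":{"type":"number"}},"gripper":{"type":"number"}}}},"squeeze":{"type":"number"}},"required":["deltas"]}

```bash
mkdir -p pics
python3 - <<'E'
from station import manip
import cv2, numpy as np
s=manip.get_state(); print(s)
for n in ["top","side"]:
    p=manip.get_image(n)
    cv2.imwrite(f"pics/{n}0.png",p["img"][:,:,::-1])
    print(n,p["xyz"],np.round(p["rotation"],3).tolist(),p["mtx"].tolist(),p["D"])
    for t in ["mount_center","jaw_center","disc_center","plate_center","tray_mount","tray_jaw","tray_disc","tray_block"]:
        print(t,[(np.round(b["point"],3).tolist(),round(b["score"],2)) for b in manip.boxes_of(p,t)])
E
```

```text
{'t': 0.0, 'qpos': array([-1.53212090e+00,  1.59058511e-01,  1.59820099e+00, -2.21853684e-05,
        1.38618517e+00, -2.10127248e-01]), 'qd': array([ 0.00080885, -0.00028113, -0.00020447, -0.00018956, -0.00114912,
        0.00120537]), 'tau': array([ 5.04121272e-04, -3.96003270e+01, -3.31429338e+01, -1.81097662e-04,
        8.57711246e-03,  1.11385162e-05]), 'tool_pos': array([ 0.14153157, -0.55684391,  0.30292709]), 'tool_rot': array([-3.13977683e+00, -3.64980092e-04,  2.48806437e-01]), 'contact_force': array([-0.66843451,  0.12008836,  0.496655  ]), 'torque': array([ 0.06079821, -0.02979009,  0.02664037]), 'grasp_force': 0.0, 'width': 1.0023037492236555}
top [0.49770143 0.00682052 0.9694492 ] [-3.053, 0.002, -1.584] [[493.83594279484123, 0.0, 320.0799903636833], [0.0, 493.83594279484123, 189.44518039824897], [0.0, 0.0, 1.0]] [0.04651538 0.         0.         0.         0.        ]
mount_center [([0.454, -0.191, 0.067], 0.55), ([0.453, -0.176, 0.044], 0.22)]
jaw_center [([0.452, -0.179, 0.045], 0.62)]
disc_center [([0.463, -0.19, 0.029], 0.45)]
plate_center [([0.449, -0.164, 0.012]
[... 342 characters left out ...]
] [-1.983, 0.011, -2.709] [[419.35015777047147, 0.0, 320.2267860414428], [0.0, 419.35015777047147, 192.65021246015732], [0.0, 0.0, 1.0]] [-0.07980541  0.          0.          0.          0.        ]
mount_center [([0.452, -0.177, 0.059], 0.7)]
jaw_center [([0.448, -0.168, 0.041], 0.45)]
disc_center [([0.438, -0.17, 0.021], 0.54), ([0.448, -0.168, 0.041], 0.52)]
plate_center []
tray_mount [([0.753, 0.195, 0.004], 0.85), ([0.456, -0.003, 0.002], 0.65), ([0.73, -0.102, 0.001], 0.64), ([0.548, 0.001, 0.005], 0.63), ([0.506, -0.1, 0.0], 0.51)]
tray_jaw [([0.624, -0.108, 0.005], 0.77)]
tray_disc [([0.628, 0.242, 0.002], 0.9)]
tray_block [([0.464, 0.182, 0.005], 0.58), ([0.629, 0.245, 0.005], 0.2)]
```

Run:
```python
import cv2
im=cv2.imread("pics/top0.png"); cv2.imwrite("pics/top0b.png",cv2.resize(im,(800,500),interpolation=cv2.INTER_CUBIC))
print(im.shape)
```

```text
(400, 640, 3)
```

View pics/top0.png

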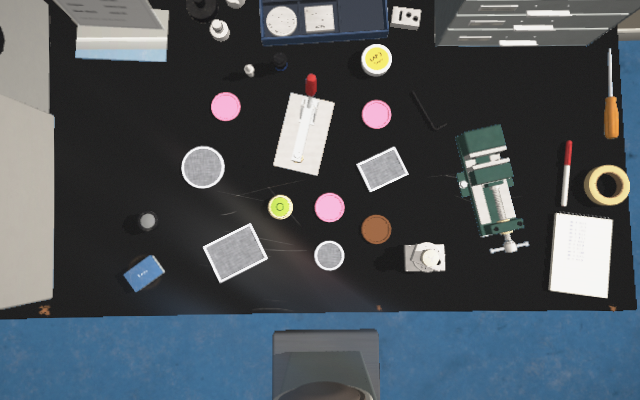

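View pics/side0.png

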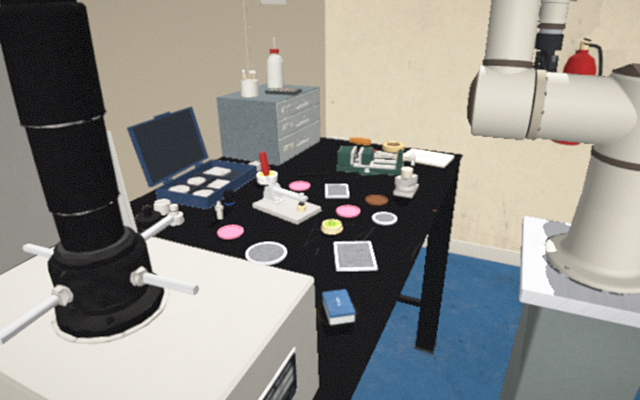

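```bash
cat > h.py <<'E'
from station import manip
import cv2, numpy as np
from scipy.optimize import minimize
from scipy.spatial.transform import Rotation as Ro
def euler(r): return Ro.from_euler('xyz',r).as_matrix()
def proj(p,P):
    R=np.array(p["rotation"]); R=euler(R) if R.ndim==1 else R
    return cv2.projectPoints(np.asarray(P,float),cv2.Rodrigues(R.T)[0],-R.T@np.array(p["xyz"]),np.array(p["mtx"]),np.array(p["D"]))[0][:,0]
# name: shape (diameter | x,y), z bottom, z top
S=dict(mount=(.030,),jaw=(.034,.056),disc=(.056,),plate=(.050,.075),
 tray_mount=(.058,),tray_jaw=(.062,.084),tray_disc=(.084,),tray_block=(.078,.103))
def pts(n,v,z0,z1):
    s=S[n]
    if len(s)==1:
        a=np.linspace(0,2*np.pi,48,endpoint=False); q=np.c_[np.cos(a),np.sin(a)]*s[0]/2
    else:
        q=np.array([[1,1],[-1,1],[-1,-1],[1,-1]])*np.array(s)/2
        c,d=np.cos(v[2]),np.sin(v[2]); q=q@np.array([[c,d],[-d,c]])
    q=q+v[:2]
    return np.vstack([np.c_[q,np.full(len(q),z)] for z in (z0,z1)])
K=4
def fit(p,n,v,z0,z1,mask=None,cls=None):
    if mask is None:
        ms=manip.cut_out(p,cls or n)
        if not ms: return None
        hz=proj(p,[[v[0],v[1],(z0+z1)/2]])[0]
        def d(m):
            y,x=np.nonzero(m["mask"]); return np.hypot(x.mean()-hz[0],y.mean()-hz[1])
        m=min(ms,key=d); mask=m["mask"]
    M=cv2.resize(mask.astype(np.uint8)*255,None,fx=K,fy=K,interpolation=cv2.INTER_LINEAR)>127
    def cost(u):
        h=cv2.convexHull(((proj(p,pts(n,u,z0,z1))+.5)*K-.5).astype(np.float32))
        I=np.zeros(M.shape,np.uint8); cv2.fillConvexPoly(I,np.round(h*16).astype(np.int32),1,shift=4); I=I>0
        return 1-(I&M).sum()/(I|M).sum()
    best=None
    for y0 in ([0] if len(S[n])==1 else np.radians([-30,-10,10,30])):
        u=np.array(v[:2]+([] if len(S[n])==1 else [v[2]+y0]),float)
        sim=np.vstack([u]+[u+np.eye(len(u))[i]*(.006 if i<2 else .2) for i in range(len(u))])
        r=minimize(cost,u,method="Nelder-Mead",options=dict(initial_simplex=sim,xatol=1e-4,fatol=1e-4))
        if best is None or r.fun<best.fun: best=r
    return best.x.round(4),round(1-best.fun,3)
E
python3 - <<'E'
from h import *
top=manip.get_image("top"); side=manip.get_image("side")
G=dict(tray_mount=[.457,-.007],tray_jaw=[.623,-.11,.3],tray_disc=[.63,.242],tray_block=[.465,.179,.3])
for p,l in ((top,"top"),(side,"side")):
    print(l,"mount",fit(p,"mount",[.452,-.178],.044,.066,cls="mount_center"))
    for n,v in G.items(): print(n,fit(p,n,v,0,.005))
    c=proj(p,[[.452,-.17,.03]])[0].astype(int); print(c)
    cr=p["img"][c[1]-35:c[1]+35,c[0]-45:c[0]+45,::-1]
    cv2.imwrite(f"pics/stack_{l}.png",cv2.resize(cr,None,fx=8,fy=8,interpolation=cv2.INTER_CUBIC))
im=np.vstack([cv2.imread(f"pics/stack_{l}.png") for l in("top","side")]); cv2.imwrite("pics/stack.png",cv2.resize(im,None,fx=.53,fy=.53))
E
```

```text
top mount (array([ 0.4512, -0.1895]), np.float64(0.897))
tray_mount (array([ 0.457, -0.007]), np.float64(0.0))
tray_jaw (array([ 0.6231, -0.1151,  0.4329]), np.float64(0.965))
tray_disc (array([0.6316, 0.2394]), np.float64(0.952))
tray_block (array([0.4637, 0.1751, 0.4645]), np.float64(0.967))
[415 256]
side mount None
tray_mount (array([ 0.4605, -0.0059]), np.float64(0.919))
tray_jaw (array([ 0.6261, -0.1164,  0.4192]), np.float64(0.9))
tray_disc (array([0.6338, 0.2387]), np.float64(0.92))
tray_block (array([0.4673, 0.1747, 0.4288]), np.float64(0.935))
[405 183]
```

View pics/stack.png

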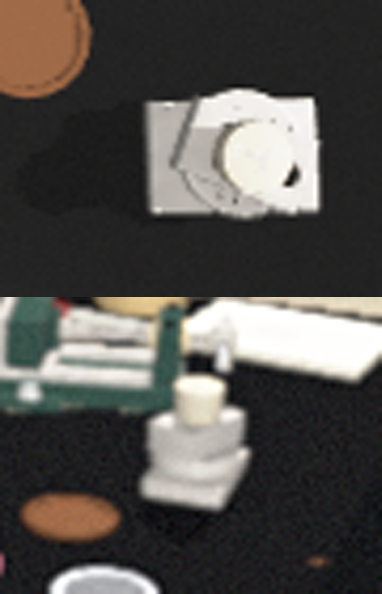

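Run:
```python
from h import *
for k in range(3):
    for l in ("top","side"):
        p=manip.get_image(l)
        print(l,"mount",fit(p,"mount",[.452,-.188],.044,.066,cls="mount_center"))
        print("   tray",fit(p,"tray_mount",[.458,-.007],0,.005))
```

```text
top mount None
   tray (array([ 0.4552, -0.008 ]), np.float64(0.94))
side mount (array([ 0.4566, -0.1917]), np.float64(0.871))
   tray (array([ 0.4597, -0.01  ]), np.float64(0.861))
top mount None
   tray (array([ 0.457 , -0.0091]), np.float64(0.955))
side mount (array([ 0.4566, -0.192 ]), np.float64(0.883))
   tray (array([ 0.4586, -0.0089]), np.float64(0.865))
top mount (array([ 0.452 , -0.1901]), np.float64(0.915))
   tray (array([ 0.4557, -0.0075]), np.float64(0.953))
side mount None
   tray (array([ 0.4584, -0.0121]), np.float64(0.744))
```

jog_arm --deltas '[{"xyz": [26, -18.5, 0], "gripper": 50}, {"xyz": [52, -37, 0]}, {"xyz": [78, -55.5, 0]}, {"xyz": [104, -74, 0]}, {"xyz": [131, -92.7, 0]}]'

```text
invalid input at $.deltas[0]: expected keys dr, xyz, gripper
```

jog_arm --deltas '[{"xyz": [26, -18.5, 0]}, {"xyz": [52, -37, 5]}, {"xyz": [78, -55.5, 10]}, {"xyz": [104, -74, 20]}, {"xyz": [131, -92.7, 30]}]'

```text
invalid input at $.deltas[0]: expected keys dr, xyz, gripper
```

jog_arm --deltas '[{"xyz": [26, -18.5, 10]}, {"xyz": [52, -37, 20]}, {"xyz": [78, -55.5, 30]}, {"xyz": [104, -74, 40]}, {"xyz": [131, -92.7, 50]}]'

```text
invalid input at $.deltas[0]: expected keys dr, xyz, gripper
```

jog_arm --deltas '[{"dr": [0, 0, -0.11]}, {"dr": [0, 0, -0.22]}, {"dr": [0, 0, -0.33]}, {"dr": [0, 0, -0.44]}, {"dr": [0, 0, -0.54]}]'

```text
invalid input at $.deltas[0]: expected keys dr, xyz, gripper
```

jog_arm --deltas '[{"dr": [0, 0, -0.11]}, {"dr": [0, 0, -0.22]}, {"dr": [0, 0, -0.33]}, {"dr": [0, 0, -0.44]}, {"dr": [0, 0, -0.54]}]'

```text
invalid input at $.deltas[0]: expected keys dr, xyz, gripper
```

jog_arm --deltas '[{"dr": [0, 0, 0], "xyz": [20, -14, 0], "gripper": 50}, {"dr": [0, 0, 0], "xyz": [45, -32, 0], "gripper": 50}, {"dr": [0, 0, 0], "xyz": [73, -52, 0], "gripper": 50}, {"dr": [0, 0, 0], "xyz": [102, -72, 0], "gripper": 50}, {"dr": [0, 0, 0], "xyz": [131, -92.7, 0], "gripper": 50}]'

```text
t: 2.82
tool_pos: [0.2464, -0.434, 0.3039]
tool_rot: [3.141, -0.0, 0.248]
contact_force: [0.5, 0.0, 0.5]
width: 0.587
grasp_force: 0.0
```

jog_arm --deltas '[{"dr": [0, 0, 0], "xyz": [26, -18.5, 6], "gripper": 50}, {"dr": [0, 0, 0], "xyz": [52, -37, 12], "gripper": 50}, {"dr": [0, 0, 0], "xyz": [78, -55.5, 18], "gripper": 50}, {"dr": [0, 0, 0], "xyz": [104, -74, 24], "gripper": 50}, {"dr": [0, 0, 0], "xyz": [131, -92.7, 30], "gripper": 50}]'

```text
t: 3.23
tool_pos: [0.3506, -0.3118, 0.2739]
tool_rot: [3.141, -0.0, 0.248]
contact_force: [-0.3, 0.0, -0.0]
width: 0.587
grasp_force: 0.0
```

jog_arm --deltas '[{"dr": [0, 0, 0], "xyz": [29, -20, 10], "gripper": 50}, {"dr": [0, 0, 0], "xyz": [58, -41, 20], "gripper": 50}, {"dr": [0, 0, 0], "xyz": [86, -60, 30], "gripper": 50}, {"dr": [0, 0, 0], "xyz": [111, -79, 40], "gripper": 50}, {"dr": [0, 0, 0], "xyz": [131, -92.7, 50], "gripper": 50}]'

```text
t: 3.65
tool_pos: [0.4551, -0.1889, 0.2236]
tool_rot: [3.142, -0.001, 0.25]
contact_force: [0.1, -1.0, -0.6]
width: 0.583
grasp_force: 0.0
```

jog_arm --deltas '[{"dr": [0, 0, -0.08], "xyz": [0, 0, 0], "gripper": 50}, {"dr": [0, 0, -0.19], "xyz": [0, 0, 0], "gripper": 50}, {"dr": [0, 0, -0.31], "xyz": [0, 0, 0], "gripper": 50}, {"dr": [0, 0, -0.43], "xyz": [0, 0, 0], "gripper": 50}, {"dr": [0, 0, -0.54], "xyz": [0, 0, 0], "gripper": 50}]'

```text
t: 4.07
tool_pos: [0.4541, -0.1909, 0.224]
tool_rot: [3.141, 0.0, 0.795]
contact_force: [-0.1, 0.0, 1.2]
width: 0.588
grasp_force: 0.0
```

jog_arm --deltas '[{"dr": [0, 0, -0.12], "xyz": [0, 0, 0], "gripper": 50}, {"dr": [0, 0, -0.24], "xyz": [0, 0, 0], "gripper": 50}, {"dr": [0, 0, -0.36], "xyz": [0, 0, 0], "gripper": 50}, {"dr": [0, 0, -0.46], "xyz": [0, 0, 0], "gripper": 50}, {"dr": [0, 0, -0.54], "xyz": [0, 0, 0], "gripper": 50}]'

```text
t: 4.48
tool_pos: [0.454, -0.191, 0.224]
tool_rot: [3.141, 0.0, 1.334]
contact_force: [0.7, -0.8, -0.1]
width: 0.59
grasp_force: 0.0
```

jog_arm --deltas '[{"dr": [0, 0, 0], "xyz": [0, 0, 12], "gripper": 45}, {"dr": [0, 0, 0], "xyz": [0, 0, 30], "gripper": 45}, {"dr": [0, 0, 0], "xyz": [0, 0, 46], "gripper": 45}, {"dr": [0, 0, 0], "xyz": [0, 0, 56], "gripper": 45}, {"dr": [0, 0, 0], "xyz": [0, 0, 60], "gripper": 45}]'

```text
t: 4.9
tool_pos: [0.4532, -0.1904, 0.1622]
tool_rot: [-3.139, -0.001, 1.329]
contact_force: [-0.4, 0.1, 0.1]
width: 0.527
grasp_force: 0.0
```

Run:
```python
from h import *
s=manip.get_state(); print(s["tool_pos"],s["width"])
p=manip.get_image("side"); T=s["tool_pos"]; R=euler(s["tool_rot"])
im=p["img"][:,:,::-1].copy()
c=proj(p,[T+R@[0,0,.073]])[0].astype(int)
cr=im[c[1]-50:c[1]+40,c[0]-60:c[0]+60]; F=5
cr=cv2.resize(cr,None,fx=F,fy=F,interpolation=cv2.INTER_CUBIC)
for d,col in ((.063,(255,0,0)),(.073,(0,0,255)),(.083,(0,200,0))):
    q=(proj(p,[T+R@[0,y,d] for y in(-.035,.035)])-[c[0]-60,c[1]-50]+.5)*F
    cv2.line(cr,tuple(q[0].astype(int).tolist()),tuple(q[1].astype(int).tolist()),col,1)
cv2.imwrite("pics/tip.png",cr)
```

```text
[ 0.45319239 -0.19040188  0.16224336] 0.5265886570377039
```

View pics/tip.png

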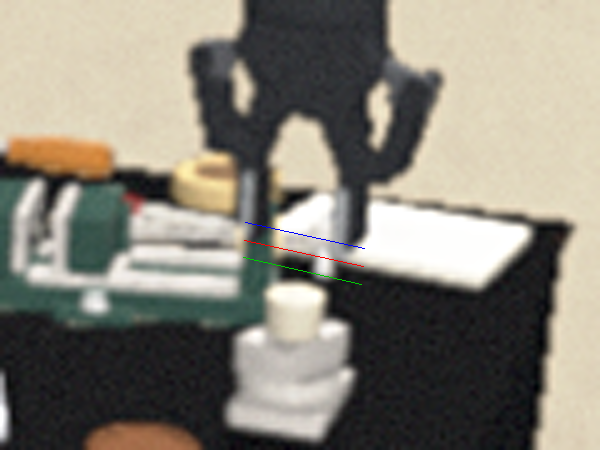

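jog_arm --deltas '[{"dr": [0, 0, 0], "xyz": [0, 0, 15], "gripper": 45}, {"dr": [0, 0, 0], "xyz": [0, 0, 30], "gripper": 45}, {"dr": [0, 0, 0], "xyz": [0, 0, 39], "gripper": 45}, {"dr": [0, 0, 0], "xyz": [0, 0, 43], "gripper": 45}, {"dr": [0, 0, 0], "xyz": [0, 0, 43], "gripper": 45}]'

```text
t: 5.37
tool_pos: [0.4538, -0.1908, 0.1205]
tool_rot: [-3.141, -0.0, 1.329]
contact_force: [0.1, 0.3, 0.8]
width: 0.529
grasp_force: 0.0
```

jog_arm --deltas '[{"dr": [0, 0, 0], "xyz": [0, 0, 0], "gripper": 38}, {"dr": [0, 0, 0], "xyz": [0, 0, 0], "gripper": 33}, {"dr": [0, 0, 0], "xyz": [0, 0, 0], "gripper": 28}, {"dr": [0, 0, 0], "xyz": [0, 0, 0], "gripper": 24}, {"dr": [0, 0, 0], "xyz": [0, 0, 0], "gripper": 24}]' --squeeze 25

```text
t: 5.78
tool_pos: [0.4546, -0.1914, 0.122]
tool_rot: [3.14, 0.001, 1.329]
contact_force: [-1.2, 1.2, 5.7]
width: 0.338
grasp_force: 24.8
```

jog_arm --deltas '[{"dr": [0, 0, 0], "xyz": [0, 0, -4], "gripper": 24}, {"dr": [0, 0, 0], "xyz": [0, 0, -14], "gripper": 24}, {"dr": [0, 0, 0], "xyz": [0, 0, -30], "gripper": 24}, {"dr": [0, 0, 0], "xyz": [0, 0, -44], "gripper": 24}, {"dr": [0, 0, 0], "xyz": [0, 0, -50], "gripper": 24}]'

```text
t: 6.2
tool_pos: [0.4548, -0.1916, 0.1734]
tool_rot: [3.138, 0.001, 1.329]
contact_force: [-0.3, -0.2, -1.3]
width: 0.339
grasp_force: 24.8
```

jog_arm --deltas '[{"dr": [0, 0, 0], "xyz": [20, -5, 0], "gripper": 24}, {"dr": [0, 0, 0], "xyz": [55, -13, 0], "gripper": 24}, {"dr": [0, 0, 0], "xyz": [90, -21, 0], "gripper": 24}, {"dr": [0, 0, 0], "xyz": [125, -29, 0], "gripper": 24}, {"dr": [0, 0, 0], "xyz": [155, -36, 0], "gripper": 24}]'

```text
t: 6.62
tool_pos: [0.4556, -0.0299, 0.171]
tool_rot: [-3.141, -0.0, 1.329]
contact_force: [0.5, -0.5, -0.6]
width: 0.339
grasp_force: 24.8
```

jog_arm --deltas '[{"dr": [0, 0, 0], "xyz": [15, -3, 4], "gripper": 24}, {"dr": [0, 0, 0], "xyz": [22, -4.6, 12], "gripper": 24}, {"dr": [0, 0, 0], "xyz": [23, -4.6, 24], "gripper": 24}, {"dr": [0, 0, 0], "xyz": [23, -4.6, 35], "gripper": 24}, {"dr": [0, 0, 0], "xyz": [23, -4.6, 40], "gripper": 24}]'

```text
t: 7.03
tool_pos: [0.4563, -0.0085, 0.1292]
tool_rot: [-3.139, 0.0, 1.329]
contact_force: [0.9, -0.1, -0.4]
width: 0.338
grasp_force: 24.8
```

Run:
```python
from h import *
s=manip.get_state(); print(s["tool_pos"],s["width"],s["grasp_force"],s["contact_force"])
t=manip.get_image("top"); p=manip.get_image("side")
for k in range(2):
  for l,q in (("top",t),("side",p)):
    print(l,"jaw",fit(q,"jaw",[.452,-.18,-.24],.024,.044,cls="jaw_center"))
    print("  mount",fit(q,"mount",[.4575,-.0085],.03+.005,.05+.007,cls="mount_center"))
  if k==0: t=manip.get_image("top"); p=manip.get_image("side")
A=cv2.resize(t["img"][215:295,290:460,::-1],None,fx=4,fy=4,interpolation=cv2.INTER_CUBIC)
B=cv2.resize(p["img"][150:230,310:480,::-1],None,fx=3,fy=3,interpolation=cv2.INTER_CUBIC)
cv2.imwrite("pics/a.png",np.vstack([A[:,:],cv2.copyMakeBorder(B,0,0,0,A.shape[1]-B.shape[1],cv2.BORDER_CONSTANT)]))
```

```text
[ 0.45625003 -0.00849639  0.12917129] 0.33821307608805884 24.772704541683197 [ 0.92270127 -0.06780192 -0.43383909]
top jaw (array([ 0.4522, -0.1898, -0.3608]), np.float64(0.906))
  mount None
side jaw (array([ 0.445 , -0.1933,  0.1873]), np.float64(0.505))
  mount (array([ 0.4695, -0.0436]), np.float64(0.845))
top jaw (array([ 0.4519, -0.1901, -0.4057]), np.float64(0.894))
  mount None
side jaw None
  mount (array([ 0.4722, -0.0477]), np.float64(0.807))
```

View pics/a.png

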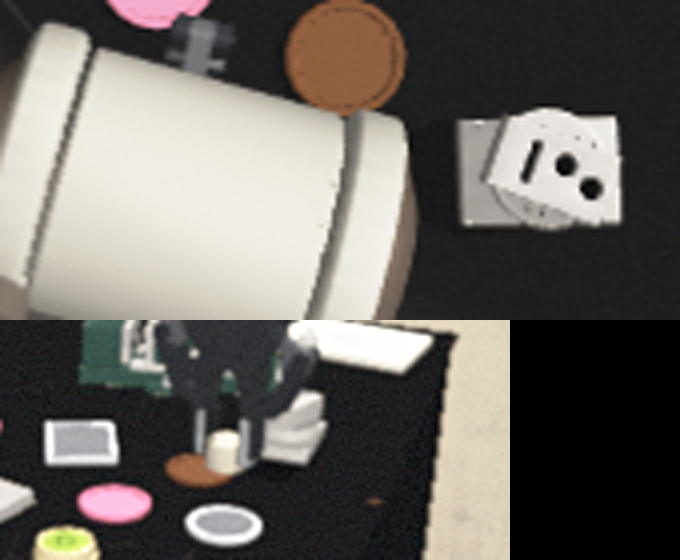

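jog_arm --deltas '[{"dr": [0, 0, 0], "xyz": [0, 0, 14], "gripper": 24}, {"dr": [0, 0, 0], "xyz": [0, 0, 30], "gripper": 24}, {"dr": [0, 0, 0], "xyz": [0, 0, 40], "gripper": 24}, {"dr": [0, 0, 0], "xyz": [0, 0, 45], "gripper": 24}, {"dr": [0, 0, 0], "xyz": [0, 0, 46], "gripper": 24}]'

```text
t: 8.05
tool_pos: [0.4565, -0.0082, 0.0839]
tool_rot: [-3.139, -0.0, 1.329]
contact_force: [0.1, 0.6, 0.0]
width: 0.334
grasp_force: 24.8
```

jog_arm --deltas '[{"dr": [0, 0, 0], "xyz": [0, 0, 1], "gripper": 24}, {"dr": [0, 0, 0], "xyz": [0, 0, 2], "gripper": 24}, {"dr": [0, 0, 0], "xyz": [0, 0, 2.5], "gripper": 24}, {"dr": [0, 0, 0], "xyz": [0, 0, 2.5], "gripper": 24}]'

```text
t: 8.38
tool_pos: [0.4576, -0.0085, 0.0828]
tool_rot: [3.141, 0.0, 1.329]
contact_force: [-0.1, -0.0, 0.1]
width: 0.339
grasp_force: 24.8
```

jog_arm --deltas '[{"dr": [0, 0, 0], "xyz": [0, 0, 0.7], "gripper": 24}, {"dr": [0, 0, 0], "xyz": [0, 0, 1.4], "gripper": 24}, {"dr": [0, 0, 0], "xyz": [0, 0, 1.4], "gripper": 24}]'

```text
t: 8.63
tool_pos: [0.4573, -0.0084, 0.0811]
tool_rot: [3.141, -0.0, 1.329]
contact_force: [-0.3, 0.8, -0.6]
width: 0.336
grasp_force: 24.8
```

jog_arm --deltas '[{"dr": [0, 0, 0], "xyz": [0, 0, 0.6], "gripper": 24}, {"dr": [0, 0, 0], "xyz": [0, 0, 0.6], "gripper": 24}]'

```text
t: 8.8
tool_pos: [0.4574, -0.0085, 0.081]
tool_rot: [-3.141, 0.0, 1.329]
contact_force: [-1.9, 1.3, 6.5]
width: 0.335
grasp_force: 25.4
```

jog_arm --deltas '[{"dr": [0, 0, 0], "xyz": [0, 0, 0.6], "gripper": 24}, {"dr": [0, 0, 0], "xyz": [0, 0, 0.6], "gripper": 24}]'

```text
t: 8.97
tool_pos: [0.4575, -0.0085, 0.081]
tool_rot: [-3.141, 0.0, 1.329]
contact_force: [-5.2, 1.5, 13.1]
width: 0.339
grasp_force: 26.0
```

jog_arm --deltas '[{"dr": [0, 0, 0], "xyz": [0, 0, -0.7], "gripper": 31}, {"dr": [0, 0, 0], "xyz": [0, 0, -0.7], "gripper": 36}, {"dr": [0, 0, 0], "xyz": [0, 0, -0.7], "gripper": 42}, {"dr": [0, 0, 0], "xyz": [0, 0, -0.7], "gripper": 48}, {"dr": [0, 0, 0], "xyz": [0, 0, -0.7], "gripper": 48}]'

```text
t: 9.38
tool_pos: [0.4571, -0.0084, 0.0803]
tool_rot: [-3.141, -0.0, 1.329]
contact_force: [-0.5, -0.4, 0.1]
width: 0.561
grasp_force: 0.0
```

jog_arm --deltas '[{"dr": [0, 0, 0], "xyz": [0, 0, -6], "gripper": 48}, {"dr": [0, 0, 0], "xyz": [0, 0, -22], "gripper": 48}, {"dr": [0, 0, 0], "xyz": [0, 0, -45], "gripper": 48}, {"dr": [0, 0, 0], "xyz": [0, 0, -70], "gripper": 48}, {"dr": [0, 0, 0], "xyz": [0, 0, -90], "gripper": 48}]'

```text
t: 9.8
tool_pos: [0.4575, -0.0085, 0.1724]
tool_rot: [3.14, 0.0, 1.329]
contact_force: [-0.2, 0.1, 0.2]
width: 0.56
grasp_force: 0.0
```

Run:
```python
from h import *
s=manip.get_state(); print(s["tool_pos"],s["width"],s["qpos"])
for k in range(3):
  p=manip.get_image("side")
  print("  mount",fit(p,"mount",[.4575,-.0085],.003,.025,cls="mount_center"), "tray",fit(p,"tray_mount",[.4585,-.0085],0,.005))
  t=manip.get_image("top")
  print("jaw",fit(t,"jaw",[.452,-.19,-.38],.024,.044,cls="jaw_center"))
cv2.imwrite("pics/b.png",cv2.resize(p["img"][150:230,310:480,::-1],None,fx=4,fy=4,interpolation=cv2.INTER_CUBIC))
```

```text
[ 0.45748288 -0.00848555  0.17243062] 0.5599882265183986 [-2.83688506e-01  1.72191408e-03  2.04102216e+00  1.18361683e-05
  1.09762583e+00 -4.17381220e-02]
  mount (array([ 0.4602, -0.0074]), np.float64(0.91)) tray (array([ 0.4576, -0.008 ]), np.float64(0.493))
jaw (array([ 0.452 , -0.1906, -0.3507]), np.float64(0.873))
  mount (array([ 0.4601, -0.0075]), np.float64(0.896)) tray (array([ 0.4578, -0.0084]), np.float64(0.456))
jaw (array([ 0.4514, -0.1908, -0.3233]), np.float64(0.856))
  mount (array([ 0.459 , -0.0081]), np.float64(0.825)) tray (array([ 0.4561, -0.0058]), np.float64(0.585))
jaw (array([ 0.4517, -0.1903, -0.3875]), np.float64(0.939))
```

View pics/b.png

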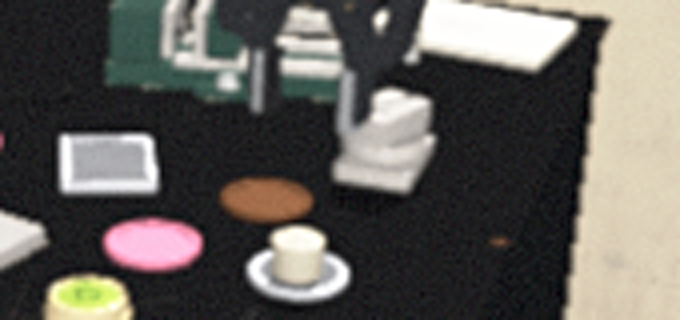

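jog_arm --deltas '[{"dr": [0, 0, 0.02], "xyz": [-20, 5, 0], "gripper": 48}, {"dr": [0, 0, 0.05], "xyz": [-57, 13, 0], "gripper": 48}, {"dr": [0, 0, 0.08], "xyz": [-97, 22, 0], "gripper": 48}, {"dr": [0, 0, 0.11], "xyz": [-137, 32, 0], "gripper": 48}, {"dr": [0, 0, 0.14], "xyz": [-177.4, 40.7, 0], "gripper": 48}]'

```text
t: 10.97
tool_pos: [0.4541, -0.1922, 0.1707]
tool_rot: [3.141, 0.0, 1.188]
contact_force: [1.3, 0.6, 0.4]
width: 0.564
grasp_force: 0.0
```

jog_arm --deltas '[{"dr": [0, 0, 0], "xyz": [0, 0, 0], "gripper": 48}, {"dr": [0, 0, 0], "xyz": [0, 0, 14], "gripper": 48}, {"dr": [0, 0, 0], "xyz": [0, 0, 32], "gripper": 48}, {"dr": [0, 0, 0], "xyz": [0, 0, 40], "gripper": 48}, {"dr": [0, 0, 0], "xyz": [0, 0, 40], "gripper": 48}]'

```text
t: 11.38
tool_pos: [0.4529, -0.1893, 0.1284]
tool_rot: [-3.137, -0.001, 1.189]
contact_force: [-0.4, 0.2, -0.2]
width: 0.561
grasp_force: 0.0
```

Run:
```python
from h import *
s=manip.get_state(); print(s["tool_pos"],s["tool_rot"],s["width"])
t=manip.get_image("side")
print(fit(t,"jaw",[.455,-.19,-.38],.024,.044,cls="jaw_center"))
T=s["tool_pos"]; c=proj(t,[[.4545,-.1905,.044]])[0].astype(int)
cr=cv2.resize(t["img"][c[1]-40:c[1]+30,c[0]-45:c[0]+45,::-1],None,fx=7,fy=7,interpolation=cv2.INTER_CUBIC)
cv2.imwrite("pics/c.png",cr)
```

```text
[ 0.45290024 -0.18928967  0.1283692 ] [-3.13694323e+00 -1.26662106e-03  1.18883168e+00] 0.5613687748169318
(array([ 0.4556, -0.1948, -0.2359]), np.float64(0.879))
```

View pics/c.png

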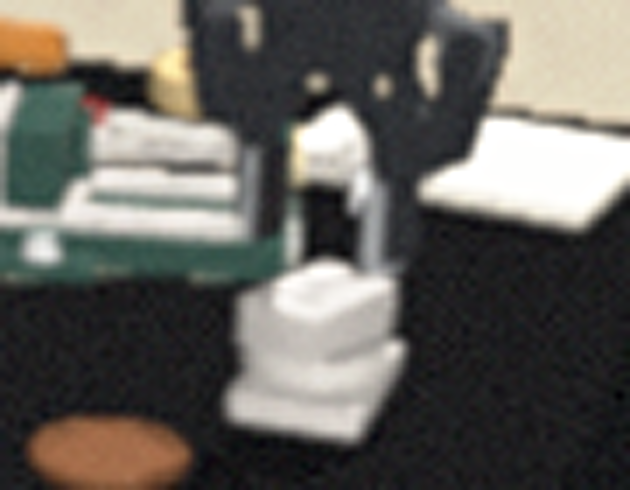

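jog_arm --deltas '[{"dr": [0, 0, 0], "xyz": [0, 0, 8], "gripper": 48}, {"dr": [0, 0, 0], "xyz": [0, 0, 18], "gripper": 48}, {"dr": [0, 0, 0], "xyz": [0, 0, 26], "gripper": 48}, {"dr": [0, 0, 0], "xyz": [0, 0, 29], "gripper": 48}, {"dr": [0, 0, 0], "xyz": [0, 0, 29], "gripper": 46}]'

```text
t: 11.9
tool_pos: [0.4535, -0.1898, 0.1002]
tool_rot: [-3.139, -0.001, 1.189]
contact_force: [0.1, -0.4, -0.7]
width: 0.535
grasp_force: 0.0
```

jog_arm --deltas '[{"dr": [0, 0, 0], "xyz": [0, 0, 0], "gripper": 42}, {"dr": [0, 0, 0], "xyz": [0, 0, 0], "gripper": 38}, {"dr": [0, 0, 0], "xyz": [0, 0, 0], "gripper": 35}, {"dr": [0, 0, 0], "xyz": [0, 0, 0], "gripper": 32}, {"dr": [0, 0, 0], "xyz": [0, 0, 0], "gripper": 29}]' --squeeze 25

```text
t: 12.32
tool_pos: [0.4544, -0.1906, 0.1019]
tool_rot: [3.141, 0.0, 1.189]
contact_force: [-1.0, 0.7, 2.3]
width: 0.389
grasp_force: 26.2
```

jog_arm --deltas '[{"dr": [0, 0, 0], "xyz": [0, 0, 0], "gripper": 27}, {"dr": [0, 0, 0], "xyz": [0, 0, 0], "gripper": 27}, {"dr": [0, 0, 0], "xyz": [0, 0, 0], "gripper": 27}]' --squeeze 60

```text
t: 12.57
tool_pos: [0.4546, -0.1907, 0.1021]
tool_rot: [3.14, 0.0, 1.189]
contact_force: [-0.5, 0.5, 5.1]
width: 0.377
grasp_force: 60.9
```

jog_arm --deltas '[{"dr": [0, 0, 0], "xyz": [0, 0, -3], "gripper": 27}, {"dr": [0, 0, 0], "xyz": [0, 0, -10], "gripper": 27}, {"dr": [0, 0, 0], "xyz": [0, 0, -22], "gripper": 27}, {"dr": [0, 0, 0], "xyz": [0, 0, -36], "gripper": 27}, {"dr": [0, 0, 0], "xyz": [0, 0, -46], "gripper": 27}]'

```text
t: 12.98
tool_pos: [0.4542, -0.1904, 0.1484]
tool_rot: [3.141, 0.0, 1.189]
contact_force: [0.1, -0.8, -0.9]
width: 0.381
grasp_force: 60.0
```

jog_arm --deltas '[{"dr": [0, 0, -0.04], "xyz": [7, 6, -4], "gripper": 27}, {"dr": [0, 0, -0.12], "xyz": [20, 19, -4], "gripper": 27}, {"dr": [0, 0, -0.21], "xyz": [35, 34, -4], "gripper": 27}, {"dr": [0, 0, -0.3], "xyz": [51, 50, -4], "gripper": 27}, {"dr": [0, 0, -0.4], "xyz": [66.5, 65, -4], "gripper": 27}]'

```text
t: 13.4
tool_pos: [0.5405, -0.152, 0.1511]
tool_rot: [-3.141, -0.0, 1.595]
contact_force: [0.0, -0.3, -2.1]
width: 0.379
grasp_force: 60.0
```

jog_arm --deltas '[{"dr": [0, 0, -0.1], "xyz": [9, 21, 0], "gripper": 27}, {"dr": [0, 0, -0.2], "xyz": [18, 42, 0], "gripper": 27}, {"dr": [0, 0, -0.3], "xyz": [26, 62, 0], "gripper": 27}, {"dr": [0, 0, -0.37], "xyz": [33, 78, 0], "gripper": 27}, {"dr": [0, 0, -0.41], "xyz": [36, 85.7, 0], "gripper": 27}]'

```text
t: 13.82
tool_pos: [0.6262, -0.1136, 0.1509]
tool_rot: [3.141, -0.0, 2.005]
contact_force: [-0.3, -0.4, -1.7]
width: 0.38
grasp_force: 60.1
```

Run:
```python
from h import *
s=manip.get_state(); print(s["tool_pos"],s["tool_rot"],s["width"],s["grasp_force"],s["contact_force"])
for k in range(3):
  t=manip.get_image("top"); p=manip.get_image("side")
  print("disc",fit(t,"disc",[.45,-.18],.012,.024,cls="disc_center"),fit(p,"disc",[.456,-.18],.012,.024,cls="disc_center"))
  print("plate",fit(t,"plate",[.45,-.18,0],0,.012,cls="plate_center"))
T=np.array(s["tool_pos"])
A=cv2.resize(t["img"][140:290,350:480,::-1],None,fx=4,fy=4,interpolation=cv2.INTER_CUBIC)
B=cv2.resize(p["img"][140:215,310:430,::-1],None,fx=4,fy=4,interpolation=cv2.INTER_CUBIC)
B=cv2.copyMakeBorder(B,0,600-B.shape[0],0,0,cv2.BORDER_CONSTANT)
cv2.imwrite("pics/d.png",np.hstack([A,B])[:, :800])
print(A.shape,B.shape)
```

```text
[ 0.62622157 -0.1136142   0.15090916] [ 3.14078255e+00 -2.95898598e-04  2.00535340e+00] 0.3803036587203947 60.12121796607971 [-0.32176376 -0.35690004 -1.72029137]
disc None (array([ 0.4567, -0.1936]), np.float64(0.827))
plate None
disc None (array([ 0.4562, -0.1929]), np.float64(0.924))
plate None
disc None (array([ 0.4552, -0.193 ]), np.float64(0.91))
plate None
(600, 520, 3) (600, 480, 3)
```

View pics/d.png

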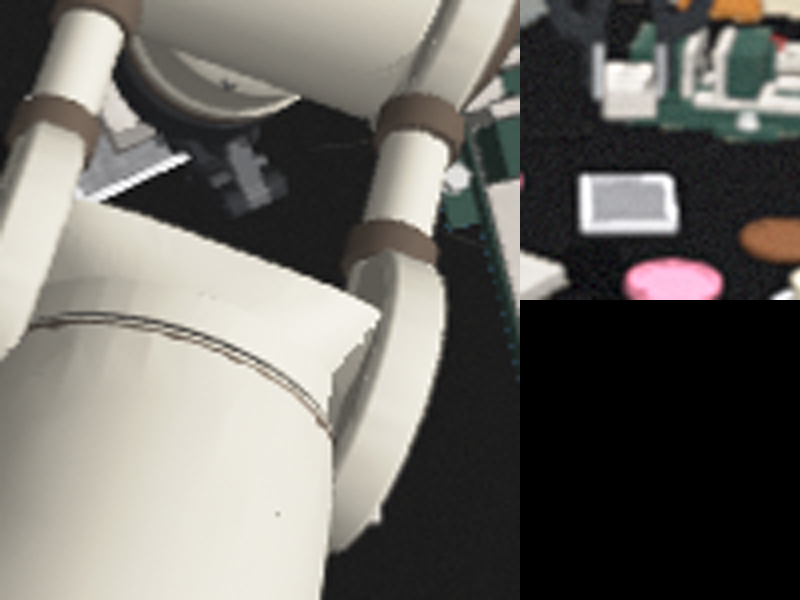

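jog_arm --deltas '[{"dr": [0, 0, 0], "xyz": [-0.6, -1.1, 12], "gripper": 27}, {"dr": [0, 0, 0], "xyz": [-0.6, -1.1, 32], "gripper": 27}, {"dr": [0, 0, 0], "xyz": [-0.6, -1.1, 50], "gripper": 27}, {"dr": [0, 0, 0], "xyz": [-0.6, -1.1, 62], "gripper": 27}, {"dr": [0, 0, 0], "xyz": [-0.6, -1.1, 66], "gripper": 27}]'

```text
t: 14.98
tool_pos: [0.6217, -0.1157, 0.082]
tool_rot: [-3.138, -0.004, 1.999]
contact_force: [-0.8, -0.1, -1.9]
width: 0.383
grasp_force: 60.1
```

jog_arm --deltas '[{"dr": [0, 0, 0], "xyz": [0, 0, 1.5], "gripper": 27}, {"dr": [0, 0, 0], "xyz": [0, 0, 2.5], "gripper": 27}, {"dr": [0, 0, 0], "xyz": [0, 0, 3], "gripper": 27}, {"dr": [0, 0, 0], "xyz": [0, 0, 3], "gripper": 27}]'

```text
t: 15.32
tool_pos: [0.6244, -0.1167, 0.0836]
tool_rot: [3.14, 0.001, 1.999]
contact_force: [-0.3, 0.0, -2.6]
width: 0.377
grasp_force: 60.1
```

jog_arm --deltas '[{"dr": [0, 0, 0], "xyz": [0, 0, 0.7], "gripper": 27}, {"dr": [0, 0, 0], "xyz": [0, 0, 0.7], "gripper": 27}]'

```text
t: 15.48
tool_pos: [0.624, -0.1165, 0.0824]
tool_rot: [3.141, 0.001, 1.999]
contact_force: [-0.2, 1.4, -2.4]
width: 0.38
grasp_force: 60.1
```

Position (.624, −.1165) is good; lower to contact.

jog_arm --deltas '[{"dr": [0, 0, 0], "xyz": [0, 0, 0.7], "gripper": 27}, {"dr": [0, 0, 0], "xyz": [0, 0, 0.7], "gripper": 27}]'

```text
t: 15.65
tool_pos: [0.6237, -0.1164, 0.0812]
tool_rot: [3.141, 0.0, 1.999]
contact_force: [0.3, -0.0, -2.1]
width: 0.38
grasp_force: 60.1
```

jog_arm --deltas '[{"dr": [0, 0, 0], "xyz": [0, 0, 0.6], "gripper": 27}, {"dr": [0, 0, 0], "xyz": [0, 0, 0.6], "gripper": 27}]'

```text
t: 15.82
tool_pos: [0.6237, -0.1164, 0.0811]
tool_rot: [-3.141, -0.0, 1.999]
contact_force: [-1.8, 0.7, 3.2]
width: 0.381
grasp_force: 60.7
```

jog_arm --deltas '[{"dr": [0, 0, 0], "xyz": [0, 0, 0.4], "gripper": 27}, {"dr": [0, 0, 0], "xyz": [0, 0, 0.4], "gripper": 27}]'

```text
t: 15.98
tool_pos: [0.6237, -0.1164, 0.0811]
tool_rot: [-3.141, -0.0, 1.999]
contact_force: [-4.4, 1.3, 7.2]
width: 0.383
grasp_force: 61.2
```

jog_arm --deltas '[{"dr": [0, 0, 0], "xyz": [0, 0, -0.4], "gripper": 33}, {"dr": [0, 0, 0], "xyz": [0, 0, -0.4], "gripper": 37}, {"dr": [0, 0, 0], "xyz": [0, 0, -0.4], "gripper": 42}, {"dr": [0, 0, 0], "xyz": [0, 0, -0.4], "gripper": 46}, {"dr": [0, 0, 0], "xyz": [0, 0, -0.4], "gripper": 46}]' --squeeze 25

```text
t: 16.4
tool_pos: [0.6237, -0.1165, 0.0805]
tool_rot: [3.141, 0.0, 1.999]
contact_force: [-1.0, -0.5, -0.7]
width: 0.54
grasp_force: 0.0
```

jog_arm --deltas '[{"dr": [0, 0, 0], "xyz": [0, 0, -6], "gripper": 46}, {"dr": [0, 0, 0], "xyz": [0, 0, -22], "gripper": 46}, {"dr": [0, 0, 0], "xyz": [0, 0, -45], "gripper": 46}, {"dr": [0, 0, 0], "xyz": [0, 0, -70], "gripper": 46}, {"dr": [0, 0, 0], "xyz": [0, 0, -85], "gripper": 46}]'

```text
t: 16.82
tool_pos: [0.6247, -0.1168, 0.1688]
tool_rot: [3.139, 0.003, 1.999]
contact_force: [-0.0, -0.4, 0.7]
width: 0.54
grasp_force: 0.0
```

jog_arm --deltas '[{"dr": [0, 0, 0.05], "xyz": [20, -6, 0], "gripper": 69}, {"dr": [0, 0, 0.14], "xyz": [51, -15, 0], "gripper": 69}, {"dr": [0, 0, 0.24], "xyz": [85, -25, 0], "gripper": 69}, {"dr": [0, 0, 0.34], "xyz": [119, -35, 0], "gripper": 69}, {"dr": [0, 0, 0.43], "xyz": [146, -43, 0], "gripper": 69}]'

```text
t: 17.23
tool_pos: [0.5222, 0.0002, 0.1656]
tool_rot: [-3.141, -0.001, 1.564]
contact_force: [-1.0, 0.1, -0.5]
width: 0.808
grasp_force: 0.0
```

Run:
```python
from h import *
for k in range(3):
  t=manip.get_image("top"); p=manip.get_image("side")
  for l,q in(("top",t),("side",p)):
    print(l,"disc",fit(q,"disc",[.453,-.19],.012,.024,cls="disc_center"))
    print("  plate",fit(q,"plate",[.453,-.185,0],0,.012,cls="plate_center"))
    if k==0: print("  jaw",fit(q,"jaw",[.624,-.116,.43],.003,.023,cls="jaw_center"))
s=manip.get_state(); print(s["tool_pos"],s["tool_rot"],s["width"])
A=cv2.resize(t["img"][140:290,350:480,::-1],None,fx=4,fy=4,interpolation=cv2.INTER_CUBIC)
B=cv2.resize(p["img"][160:220,310:380,::-1],None,fx=4,fy=4,interpolation=cv2.INTER_CUBIC)
B=cv2.copyMakeBorder(B,0,600-B.shape[0],0,0,cv2.BORDER_CONSTANT)
cv2.imwrite("pics/e.png",np.hstack([A,B])[:, :800])
```

```text
top disc (array([ 0.4517, -0.1928]), np.float64(0.955))
  plate (array([ 0.4512, -0.1906,  0.0227]), np.float64(0.315))
  jaw (array([ 0.6224, -0.1172,  0.4304]), np.float64(0.93))
side disc (array([ 0.4586, -0.1925]), np.float64(0.873))
  plate (array([ 0.4531, -0.1858,  0.0484]), np.float64(0.552))
  jaw (array([ 0.6309, -0.125 ,  0.4039]), np.float64(0.795))
top disc (array([ 0.4522, -0.1921]), np.float64(0.958))
  plate (array([ 0.4495, -0.1899,  0.0202]), np.float64(0.343))
side disc (array([ 0.4561, -0.1938]), np.float64(0.922))
  plate (array([ 0.4582, -0.1932,  0.2003]), np.float64(0.308))
top disc (array([ 0.4518, -0.1934]), np.float64(0.958))
  plate (array([ 0.4577, -0.1886, -0.807 ]), np.float64(0.617))
side disc (array([ 0.4546, -0.1944]), np.float64(0.911))
  plate None
[ 0.52389711 -0.00140186  0.16549903] [-3.14156771e+00  1.67328611e-05  1.56887986e+00] 0.8087155391850342
```

View pics/e.png

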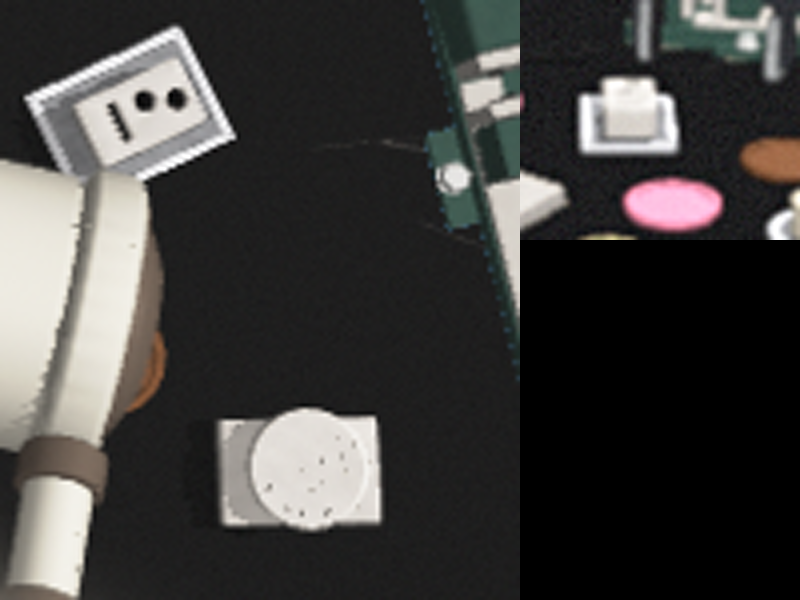

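jog_arm --deltas '[{"dr": [0, 0, 0], "xyz": [-20, -8, 0], "gripper": 69}, {"dr": [0, 0, 0], "xyz": [-55, -20, 0], "gripper": 69}, {"dr": [0, 0, 0], "xyz": [-92, -33, 0], "gripper": 69}, {"dr": [0, 0, 0], "xyz": [-129, -46, 0], "gripper": 69}, {"dr": [0, 0, 0], "xyz": [-162, -58, 0], "gripper": 69}]'

```text
t: 18.65
tool_pos: [0.4648, -0.165, 0.1658]
tool_rot: [3.141, 0.001, 1.569]
contact_force: [0.2, -0.1, -0.4]
width: 0.806
grasp_force: 0.0
```

jog_arm --deltas '[{"dr": [0, 0, 0], "xyz": [-22, -8, 0], "gripper": 69}, {"dr": [0, 0, 0], "xyz": [-30, -11, 4], "gripper": 69}, {"dr": [0, 0, 0], "xyz": [-30, -11, 18], "gripper": 69}, {"dr": [0, 0, 0], "xyz": [-30, -11, 34], "gripper": 69}, {"dr": [0, 0, 0], "xyz": [-30, -11, 40], "gripper": 69}]'

```text
t: 19.07
tool_pos: [0.4536, -0.1922, 0.1234]
tool_rot: [-3.139, -0.002, 1.569]
contact_force: [-0.8, 1.2, -0.6]
width: 0.809
grasp_force: 0.0
```

jog_arm --deltas '[{"dr": [0, 0, 0], "xyz": [0, 0, 12], "gripper": 69}, {"dr": [0, 0, 0], "xyz": [0, 0, 26], "gripper": 69}, {"dr": [0, 0, 0], "xyz": [0, 0, 36], "gripper": 69}, {"dr": [0, 0, 0], "xyz": [0, 0, 40], "gripper": 69}, {"dr": [0, 0, 0], "xyz": [0, 0, 40], "gripper": 69}]'

```text
t: 19.48
tool_pos: [0.454, -0.1924, 0.0845]
tool_rot: [-3.14, -0.001, 1.569]
contact_force: [1.1, -0.2, -0.4]
width: 0.811
grasp_force: 0.0
```

jog_arm --deltas '[{"dr": [0, 0, 0], "xyz": [0, 0, 0], "gripper": 69}, {"dr": [0, 0, 0], "xyz": [0, 0, 0], "gripper": 67}, {"dr": [0, 0, 0], "xyz": [0, 0, 0], "gripper": 65}]'

```text
t: 19.73
tool_pos: [0.4551, -0.1936, 0.0863]
tool_rot: [3.14, 0.001, 1.569]
contact_force: [0.1, -0.1, 0.2]
width: 0.764
grasp_force: 0.0
```

jog_arm --deltas '[{"dr": [0, 0, 0], "xyz": [0, 0, 0], "gripper": 62}, {"dr": [0, 0, 0], "xyz": [0, 0, 0], "gripper": 59}, {"dr": [0, 0, 0], "xyz": [0, 0, 0], "gripper": 57}, {"dr": [0, 0, 0], "xyz": [0, 0, 0], "gripper": 55}, {"dr": [0, 0, 0], "xyz": [0, 0, 0], "gripper": 53}]' --squeeze 25

```text
t: 20.15
tool_pos: [0.4545, -0.1934, 0.086]
tool_rot: [-3.141, -0.0, 1.569]
contact_force: [-3.3, -0.5, 5.6]
width: 0.638
grasp_force: 25.2
```

jog_arm --deltas '[{"dr": [0, 0, 0], "xyz": [0, 0, 0], "gripper": 50}, {"dr": [0, 0, 0], "xyz": [0, 0, 0], "gripper": 50}, {"dr": [0, 0, 0], "xyz": [0, 0, 0], "gripper": 50}]' --squeeze 60

```text
t: 20.4
tool_pos: [0.4546, -0.1935, 0.0864]
tool_rot: [-3.141, 0.0, 1.569]
contact_force: [-3.6, 2.0, 10.7]
width: 0.624
grasp_force: 60.9
```

jog_arm --deltas '[{"dr": [0, 0, 0], "xyz": [0, 0, -2], "gripper": 50}, {"dr": [0, 0, 0], "xyz": [0, 0, -7], "gripper": 50}, {"dr": [0, 0, 0], "xyz": [0, 0, -17], "gripper": 50}, {"dr": [0, 0, 0], "xyz": [0, 0, -34], "gripper": 50}, {"dr": [0, 0, 0], "xyz": [0, 0, -54], "gripper": 50}]'

```text
t: 20.82
tool_pos: [0.4538, -0.1927, 0.1396]
tool_rot: [-3.14, -0.002, 1.569]
contact_force: [-0.3, 0.7, -2.1]
width: 0.615
grasp_force: 63.2
```

jog_arm --deltas '[{"dr": [0, 0, 0], "xyz": [5, 2, -18], "gripper": 50}, {"dr": [0, 0, 0], "xyz": [18, 8, -32], "gripper": 50}, {"dr": [0, 0, 0], "xyz": [40, 17, -42], "gripper": 50}, {"dr": [0, 0, 0], "xyz": [68, 28, -46], "gripper": 50}, {"dr": [0, 0, 0], "xyz": [98, 40, -46], "gripper": 50}]'

```text
t: 21.23
tool_pos: [0.4958, -0.0951, 0.1878]
tool_rot: [3.138, 0.002, 1.567]
contact_force: [0.5, -0.6, -1.8]
width: 0.621
grasp_force: 63.3
```

jog_arm --deltas '[{"dr": [0, 0, 0], "xyz": [32, 13, 0], "gripper": 50}, {"dr": [0, 0, 0], "xyz": [65, 26.5, 0], "gripper": 50}, {"dr": [0, 0, 0], "xyz": [98, 40, 0], "gripper": 50}, {"dr": [0, 0, 0], "xyz": [131, 53.5, 0], "gripper": 50}, {"dr": [0, 0, 0], "xyz": [164, 67, 0], "gripper": 50}]'

```text
t: 21.65
tool_pos: [0.5624, 0.0704, 0.1862]
tool_rot: [3.141, -0.0, 1.569]
contact_force: [0.2, -1.0, -2.2]
width: 0.62
grasp_force: 63.3
```

jog_arm --deltas '[{"dr": [0, 0, 0], "xyz": [33, 14, 0], "gripper": 50}, {"dr": [0, 0, 0], "xyz": [66, 28, 0], "gripper": 50}, {"dr": [0, 0, 0], "xyz": [100, 42, 0], "gripper": 50}, {"dr": [0, 0, 0], "xyz": [134, 56, 0], "gripper": 50}, {"dr": [0, 0, 0], "xyz": [160, 67, 0], "gripper": 50}]'

```text
t: 22.07
tool_pos: [0.6297, 0.2313, 0.1861]
tool_rot: [3.141, -0.001, 1.57]
contact_force: [0.2, -0.7, -2.5]
width: 0.621
grasp_force: 63.3
```

jog_arm --deltas '[{"dr": [0, 0, 0], "xyz": [10.5, 3, 0], "gripper": 50}, {"dr": [0, 0, 0], "xyz": [10.5, 3, 10], "gripper": 50}, {"dr": [0, 0, 0], "xyz": [10.5, 3, 32], "gripper": 50}, {"dr": [0, 0, 0], "xyz": [10.5, 3, 52], "gripper": 50}, {"dr": [0, 0, 0], "xyz": [10.5, 3, 60], "gripper": 50}]'

```text
t: 22.48
tool_pos: [0.6299, 0.2369, 0.1213]
tool_rot: [-3.135, 0.002, 1.568]
contact_force: [-0.4, 0.1, -3.7]
width: 0.616
grasp_force: 63.4
```

Run:
```python
from h import *
s=manip.get_state(); print(s["tool_pos"],s["tool_rot"],s["width"],s["grasp_force"],s["contact_force"])
for k in range(3):
  t=manip.get_image("top"); p=manip.get_image("side")
  for l,q in(("top",t),("side",p)):
    print(l,"plate",fit(q,"plate",[.453,-.188,0],0,.012,cls="plate_center"),"tray",fit(q,"tray_disc",[.633,.239],0,.005))
    if k<2: print("   tray_block",fit(q,"tray_block",[.465,.175,.45],0,.005))
cv2.imwrite("pics/f.png",cv2.resize(p["img"][130:290,190:430,::-1],None,fx=3,fy=3,interpolation=cv2.INTER_CUBIC))
```

```text
[0.6298755  0.23693443 0.12134571] [-3.13482349e+00  1.87977478e-03  1.56776710e+00] 0.6162288005004731 63.398176431655884 [-0.42708063  0.05398943 -3.67211616]
top plate (array([ 0.4502, -0.192 , -0.003 ]), np.float64(0.946)) tray (array([0.63  , 0.2339]), np.float64(0.388))
   tray_block (array([0.4642, 0.1742, 0.4643]), np.float64(0.978))
side plate (array([ 0.455 , -0.1942,  0.1602]), np.float64(0.777)) tray (array([0.635 , 0.2403]), np.float64(0.923))
   tray_block (array([0.466 , 0.1753, 0.4521]), np.float64(0.952))
top plate (array([ 0.4502, -0.1912,  0.0093]), np.float64(0.953)) tray (array([0.6305, 0.2334]), np.float64(0.39))
   tray_block (array([0.4643, 0.1751, 0.4595]), np.float64(0.979))
side plate (array([ 0.4536, -0.1916,  0.0396]), np.float64(0.931)) tray (array([0.6357, 0.2364]), np.float64(0.884))
   tray_block (array([0.4663, 0.1744, 0.4505]), np.float64(0.962))
top plate (array([ 0.4504, -0.1918,  0.0021]), np.float64(0.914)) tray (array([0.6301, 0.2334]), np.float64(0.427))
side plate (array([ 0.4533, -0.1918,  0.0688]), np.float64(0.884)) tray (array([0.6346, 0.2392]), np.float64(0.946))
```

View pics/f.png

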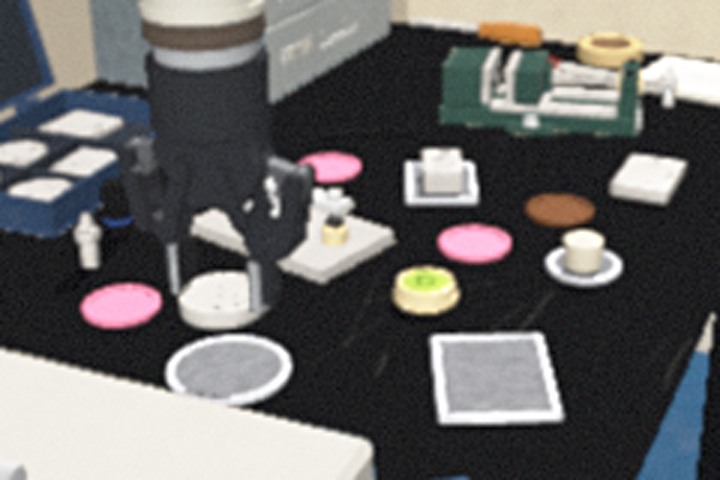

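jog_arm --deltas '[{"dr": [0, 0, 0], "xyz": [0, 0, 8], "gripper": 50}, {"dr": [0, 0, 0], "xyz": [0, 0, 22], "gripper": 50}, {"dr": [0, 0, 0], "xyz": [0, 0, 34], "gripper": 50}, {"dr": [0, 0, 0], "xyz": [0, 0, 42], "gripper": 50}, {"dr": [0, 0, 0], "xyz": [0, 0, 44], "gripper": 50}]'

```text
t: 24.0
tool_pos: [0.6304, 0.2385, 0.0778]
tool_rot: [-3.136, 0.001, 1.569]
contact_force: [-0.4, -0.1, -1.3]
width: 0.621
grasp_force: 63.4
```

jog_arm --deltas '[{"dr": [0, 0, 0], "xyz": [0, 0, 0], "gripper": 50}, {"dr": [0, 0, 0], "xyz": [0, 0, 0.7], "gripper": 50}, {"dr": [0, 0, 0], "xyz": [0, 0, 1.4], "gripper": 50}, {"dr": [0, 0, 0], "xyz": [0, 0, 1.4], "gripper": 50}]'

```text
t: 24.33
tool_pos: [0.6329, 0.2389, 0.0808]
tool_rot: [3.14, -0.0, 1.569]
contact_force: [-0.3, 0.1, -1.8]
width: 0.622
grasp_force: 63.4
```

jog_arm --deltas '[{"dr": [0, 0, 0], "xyz": [0, 0, 0.7], "gripper": 50}, {"dr": [0, 0, 0], "xyz": [0, 0, 1.4], "gripper": 50}, {"dr": [0, 0, 0], "xyz": [0, 0, 1.4], "gripper": 50}]'

```text
t: 24.58
tool_pos: [0.6324, 0.2389, 0.0788]
tool_rot: [3.141, -0.0, 1.569]
contact_force: [0.6, -0.2, -2.2]
width: 0.622
grasp_force: 63.4
```

jog_arm --deltas '[{"dr": [0, 0, 0], "xyz": [0, 0, 0.6], "gripper": 50}, {"dr": [0, 0, 0], "xyz": [0, 0, 1], "gripper": 50}, {"dr": [0, 0, 0], "xyz": [0, 0, 1], "gripper": 50}]'

```text
t: 24.83
tool_pos: [0.6323, 0.2388, 0.0776]
tool_rot: [-3.141, 0.0, 1.569]
contact_force: [0.5, 0.1, -2.5]
width: 0.617
grasp_force: 63.4
```

jog_arm --deltas '[{"dr": [0, 0, 0], "xyz": [0, 0, 0.6], "gripper": 50}, {"dr": [0, 0, 0], "xyz": [0, 0, 0.6], "gripper": 50}]'

```text
t: 25.0
tool_pos: [0.6324, 0.2389, 0.0775]
tool_rot: [-3.141, 0.0, 1.569]
contact_force: [-2.1, -0.4, 2.0]
width: 0.619
grasp_force: 63.9
```

jog_arm --deltas '[{"dr": [0, 0, 0], "xyz": [0, 0, 0.5], "gripper": 50}, {"dr": [0, 0, 0], "xyz": [0, 0, 0.5], "gripper": 50}]'

```text
t: 25.17
tool_pos: [0.6324, 0.2389, 0.0775]
tool_rot: [-3.141, 0.0, 1.569]
contact_force: [-3.3, -1.7, 5.6]
width: 0.621
grasp_force: 64.3
```

jog_arm --deltas '[{"dr": [0, 0, 0], "xyz": [0, 0, -0.4], "gripper": 56}, {"dr": [0, 0, 0], "xyz": [0, 0, -0.4], "gripper": 60}, {"dr": [0, 0, 0], "xyz": [0, 0, -0.4], "gripper": 64}, {"dr": [0, 0, 0], "xyz": [0, 0, -0.4], "gripper": 68}, {"dr": [0, 0, 0], "xyz": [0, 0, -0.4], "gripper": 68}]' --squeeze 25

```text
t: 25.58
tool_pos: [0.6325, 0.2389, 0.077]
tool_rot: [3.141, -0.0, 1.569]
contact_force: [-0.7, 0.7, 0.0]
width: 0.8
grasp_force: 0.0
```

jog_arm --deltas '[{"dr": [0, 0, 0], "xyz": [0, 0, -6], "gripper": 68}, {"dr": [0, 0, 0], "xyz": [0, 0, -22], "gripper": 68}, {"dr": [0, 0, 0], "xyz": [0, 0, -45], "gripper": 68}, {"dr": [0, 0, 0], "xyz": [0, 0, -75], "gripper": 68}, {"dr": [0, 0, 0], "xyz": [0, 0, -105], "gripper": 68}]'

```text
t: 26.0
tool_pos: [0.6322, 0.2388, 0.1842]
tool_rot: [3.142, -0.0, 1.569]
contact_force: [0.8, -0.2, 0.4]
width: 0.797
grasp_force: 0.0
```

jog_arm --deltas '[{"dr": [0, 0, 0], "xyz": [-12, -5, 0], "gripper": 68}, {"dr": [0, 0, 0], "xyz": [-38, -16, 0], "gripper": 68}, {"dr": [0, 0, 0], "xyz": [-71, -30, 0], "gripper": 68}, {"dr": [0, 0, 0], "xyz": [-106, -44, 0], "gripper": 68}, {"dr": [0, 0, 0], "xyz": [-140, -58, 0], "gripper": 68}]'

```text
t: 26.42
tool_pos: [0.5738, 0.0978, 0.1838]
tool_rot: [3.139, 0.0, 1.57]
contact_force: [1.9, -0.4, 0.5]
width: 0.797
grasp_force: 0.0
```

jog_arm --deltas '[{"dr": [0, 0, 0], "xyz": [-34, -14, 0], "gripper": 64}, {"dr": [0, 0, 0], "xyz": [-68, -28, 0], "gripper": 64}, {"dr": [0, 0, 0], "xyz": [-102, -42, 0], "gripper": 64}, {"dr": [0, 0, 0], "xyz": [-136, -56, 0], "gripper": 64}, {"dr": [0, 0, 0], "xyz": [-170, -71, 0], "gripper": 64}]'

```text
t: 26.83
tool_pos: [0.5025, -0.0725, 0.1839]
tool_rot: [3.139, 0.001, 1.569]
contact_force: [0.6, -0.7, 0.8]
width: 0.75
grasp_force: 0.0
```

jog_arm --deltas '[{"dr": [0, 0, 0], "xyz": [-34, -14, 0], "gripper": 64}, {"dr": [0, 0, 0], "xyz": [-66, -27, 0], "gripper": 64}, {"dr": [0, 0, 0], "xyz": [-95, -39, 0], "gripper": 64}, {"dr": [0, 0, 0], "xyz": [-115, -47, 0], "gripper": 64}, {"dr": [0, 0, 0], "xyz": [-121, -50, 0], "gripper": 64}]'

```text
t: 27.25
tool_pos: [0.4521, -0.1949, 0.1839]
tool_rot: [3.139, 0.003, 1.566]
contact_force: [-0.2, -0.1, 0.3]
width: 0.748
grasp_force: 0.0
```

jog_arm --deltas '[{"dr": [0, 0, 0], "xyz": [0, 0, 6], "gripper": 64}, {"dr": [0, 0, 0], "xyz": [0, 0, 20], "gripper": 64}, {"dr": [0, 0, 0], "xyz": [0, 0, 40], "gripper": 64}, {"dr": [0, 0, 0], "xyz": [0, 0, 52], "gripper": 64}, {"dr": [0, 0, 0], "xyz": [0, 0, 60], "gripper": 64}]'

```text
t: 27.67
tool_pos: [0.4523, -0.1899, 0.1206]
tool_rot: [-3.14, -0.002, 1.57]
contact_force: [-0.2, 0.6, -1.0]
width: 0.749
grasp_force: 0.0
```

Run:
```python
from h import *
for k in range(2):
  t=manip.get_image("top"); p=manip.get_image("side")
  print("plate",fit(p,"plate",[.453,-.19,0],0,.012,cls="plate_center"))
  for l,q in(("top",t),("side",p)):
    print(l,"disc",fit(q,"disc",[.633,.239],.003,.015,cls="disc_center"))
s=manip.get_state(); print(s["tool_pos"],s["tool_rot"],s["width"])
A=cv2.resize(t["img"][120:280,160:300,::-1],None,fx=2.5,fy=2.5,interpolation=cv2.INTER_CUBIC)
B=cv2.resize(p["img"][140:220,360:450,::-1],None,fx=5,fy=5,interpolation=cv2.INTER_CUBIC)
cv2.imwrite("pics/g.png",np.hstack([A,B])[:,:800])
```

```text
plate (array([ 0.4553, -0.1929,  0.0783]), np.float64(0.886))
top disc (array([0.6313, 0.2408]), np.float64(0.95))
side disc (array([0.6341, 0.2404]), np.float64(0.904))
plate (array([ 0.4537, -0.1916,  0.0405]), np.float64(0.896))
top disc (array([0.6321, 0.2409]), np.float64(0.948))
side disc (array([0.6343, 0.2408]), np.float64(0.935))
[ 0.45286461 -0.1919933   0.12263047] [3.14060340e+00 7.22927803e-04 1.56878229e+00] 0.7516693885974083
```

View pics/g.png

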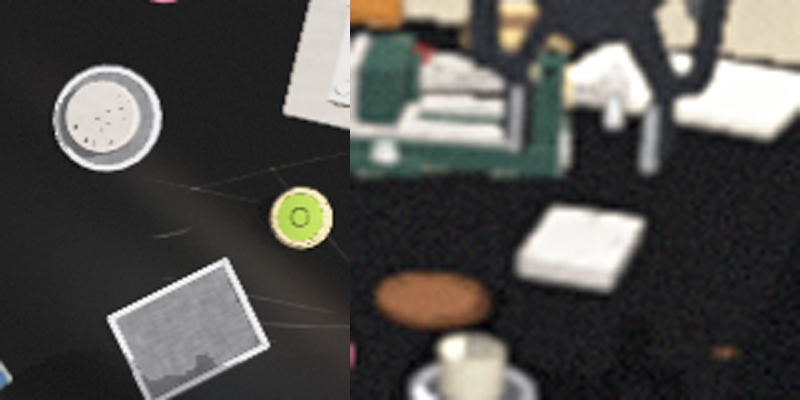

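jog_arm --deltas '[{"dr": [0, 0, 0], "xyz": [0, 0, 12], "gripper": 64}, {"dr": [0, 0, 0], "xyz": [0, 0, 28], "gripper": 64}, {"dr": [0, 0, 0], "xyz": [0, 0, 40], "gripper": 64}, {"dr": [0, 0, 0], "xyz": [0, 0, 46], "gripper": 64}, {"dr": [0, 0, 0], "xyz": [0, 0, 47.5], "gripper": 62}]'

```text
t: 28.58
tool_pos: [0.4519, -0.1914, 0.0736]
tool_rot: [-3.14, -0.001, 1.569]
contact_force: [-0.4, 0.0, 0.5]
width: 0.725
grasp_force: 0.0
```

jog_arm --deltas '[{"dr": [0, 0, 0], "xyz": [0, 0, 0], "gripper": 58}, {"dr": [0, 0, 0], "xyz": [0, 0, 0], "gripper": 55}, {"dr": [0, 0, 0], "xyz": [0, 0, 0], "gripper": 52}, {"dr": [0, 0, 0], "xyz": [0, 0, 0], "gripper": 49}, {"dr": [0, 0, 0], "xyz": [0, 0, 0], "gripper": 47}]' --squeeze 25

```text
t: 29.0
tool_pos: [0.4527, -0.1921, 0.0754]
tool_rot: [3.141, 0.001, 1.569]
contact_force: [-3.4, 1.4, 6.2]
width: 0.575
grasp_force: 25.0
```

jog_arm --deltas '[{"dr": [0, 0, 0], "xyz": [0, 0, 0], "gripper": 43}, {"dr": [0, 0, 0], "xyz": [0, 0, 0], "gripper": 43}, {"dr": [0, 0, 0], "xyz": [0, 0, 0], "gripper": 43}]' --squeeze 70

```text
t: 29.25
tool_pos: [0.4529, -0.1922, 0.0758]
tool_rot: [3.141, 0.001, 1.569]
contact_force: [-4.2, 1.4, 8.6]
width: 0.554
grasp_force: 71.5
```

jog_arm --deltas '[{"dr": [0, 0, 0], "xyz": [0, 0, -2], "gripper": 43}, {"dr": [0, 0, 0], "xyz": [0, 0, -8], "gripper": 43}, {"dr": [0, 0, 0], "xyz": [0, 0, -22], "gripper": 43}, {"dr": [0, 0, 0], "xyz": [0, 0, -44], "gripper": 43}, {"dr": [0, 0, 0], "xyz": [0, 0, -66], "gripper": 43}]'

```text
t: 29.67
tool_pos: [0.4517, -0.1911, 0.1405]
tool_rot: [-3.14, -0.002, 1.569]
contact_force: [-0.0, -0.4, -2.5]
width: 0.559
grasp_force: 73.0
```

jog_arm --deltas '[{"dr": [0, 0, 0], "xyz": [6, 0, -14], "gripper": 43}, {"dr": [0, 0, 0], "xyz": [22, 1, -20], "gripper": 43}, {"dr": [0, 0, 0], "xyz": [48, 2, -22], "gripper": 43}, {"dr": [0, 0, 0], "xyz": [78, 3, -22], "gripper": 43}, {"dr": [0, 0, 0], "xyz": [110, 4, -22], "gripper": 43}]'

```text
t: 30.08
tool_pos: [0.4567, -0.081, 0.1629]
tool_rot: [3.141, 0.0, 1.567]
contact_force: [0.8, -0.0, -3.4]
width: 0.556
grasp_force: 72.9
```

jog_arm --deltas '[{"dr": [0, 0, 0], "xyz": [32, 1, 0], "gripper": 43}, {"dr": [0, 0, 0], "xyz": [65, 2, 0], "gripper": 43}, {"dr": [0, 0, 0], "xyz": [98, 3, 0], "gripper": 43}, {"dr": [0, 0, 0], "xyz": [131, 4, 0], "gripper": 43}, {"dr": [0, 0, 0], "xyz": [163, 5, 0], "gripper": 43}]'

```text
t: 30.5
tool_pos: [0.4615, 0.083, 0.1626]
tool_rot: [3.142, -0.0, 1.569]
contact_force: [0.9, -1.0, -2.3]
width: 0.554
grasp_force: 72.9
```

jog_arm --deltas '[{"dr": [0, 0, -0.06], "xyz": [30, 1, 0], "gripper": 43}, {"dr": [0, 0, -0.17], "xyz": [58, 2, 0], "gripper": 43}, {"dr": [0, 0, -0.28], "xyz": [80, 2.5, 0], "gripper": 43}, {"dr": [0, 0, -0.39], "xyz": [91, 3, 0], "gripper": 43}, {"dr": [0, 0, -0.457], "xyz": [93.5, 3, 0], "gripper": 43}]'

```text
t: 30.92
tool_pos: [0.4647, 0.1768, 0.1624]
tool_rot: [3.141, -0.001, 2.034]
contact_force: [0.2, -0.5, -3.7]
width: 0.558
grasp_force: 73.0
```

jog_arm --deltas '[{"dr": [0, 0, 0], "xyz": [0, 0, 4], "gripper": 43}, {"dr": [0, 0, 0], "xyz": [0, 0, 18], "gripper": 43}, {"dr": [0, 0, 0], "xyz": [0, 0, 36], "gripper": 43}, {"dr": [0, 0, 0], "xyz": [0, 0, 50], "gripper": 43}, {"dr": [0, 0, 0], "xyz": [0, 0, 56], "gripper": 43}]'

```text
t: 31.33
tool_pos: [0.4636, 0.174, 0.1042]
tool_rot: [-3.138, -0.001, 2.023]
contact_force: [-1.1, -0.0, -3.5]
width: 0.554
grasp_force: 73.0
```

jog_arm --deltas '[{"dr": [0, 0, 0], "xyz": [0, 0, 0], "gripper": 43}, {"dr": [0, 0, 0], "xyz": [0, 0, 0], "gripper": 43}]'

```text
t: 31.5
tool_pos: [0.4653, 0.1744, 0.1066]
tool_rot: [-3.141, -0.0, 2.024]
contact_force: [0.1, 0.2, -3.8]
width: 0.553
grasp_force: 73.0
```

Run:
```python
from h import *
s=manip.get_state(); print(s["tool_pos"],s["tool_rot"],s["width"])
p=manip.get_image("side")
z=s["tool_pos"][2]-.0758
print("plate",fit(p,"plate",[.467,.175,.45],z,z+.012,cls="plate_center"),"tray",fit(p,"tray_block",[.467,.175,.45],0,.005))
cv2.imwrite("pics/i.png",cv2.resize(p["img"][170:310,260:420,::-1],None,fx=4,fy=4,interpolation=cv2.INTER_CUBIC))
```

```text
[0.46525767 0.17442156 0.10655379] [-3.14125597e+00 -1.15052980e-04  2.02449485e+00] 0.5533519243229514
plate (array([0.4653, 0.176 , 0.385 ]), np.float64(0.886)) tray (array([0.4664, 0.1753, 0.4547]), np.float64(0.709))
```

View pics/i.png

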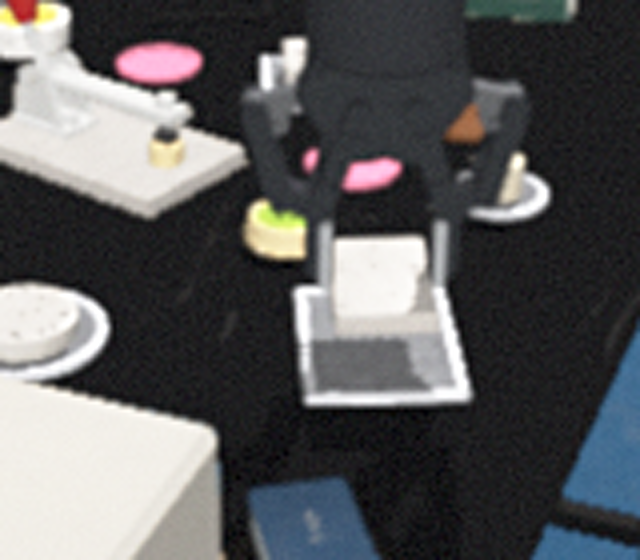

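jog_arm --deltas '[{"dr": [0, 0, 0], "xyz": [0, 0, 6], "gripper": 43}, {"dr": [0, 0, 0], "xyz": [0, 0, 14], "gripper": 43}, {"dr": [0, 0, 0], "xyz": [0, 0, 20], "gripper": 43}, {"dr": [0, 0, 0], "xyz": [0, 0, 23.5], "gripper": 43}, {"dr": [0, 0, 0], "xyz": [0, 0, 24.5], "gripper": 43}]'

```text
t: 32.07
tool_pos: [0.4644, 0.1746, 0.0807]
tool_rot: [-3.139, -0.001, 2.026]
contact_force: [0.7, -0.2, -2.9]
width: 0.554
grasp_force: 73.0
```

jog_arm --deltas '[{"dr": [0, 0, 0], "xyz": [0, 0, 0], "gripper": 43}, {"dr": [0, 0, 0], "xyz": [0, 0, 0.7], "gripper": 43}, {"dr": [0, 0, 0], "xyz": [0, 0, 1.4], "gripper": 43}, {"dr": [0, 0, 0], "xyz": [0, 0, 1.4], "gripper": 43}]'

```text
t: 32.4
tool_pos: [0.4654, 0.1747, 0.0807]
tool_rot: [3.141, 0.0, 2.026]
contact_force: [0.4, 0.3, -4.5]
width: 0.551
grasp_force: 73.0
```

jog_arm --deltas '[{"dr": [0, 0, 0], "xyz": [0, 0, 0.6], "gripper": 43}, {"dr": [0, 0, 0], "xyz": [0, 0, 1], "gripper": 43}, {"dr": [0, 0, 0], "xyz": [0, 0, 1], "gripper": 43}]'

```text
t: 32.65
tool_pos: [0.4652, 0.1747, 0.0796]
tool_rot: [3.142, -0.0, 2.026]
contact_force: [-0.3, 0.8, -3.3]
width: 0.555
grasp_force: 73.0
```

jog_arm --deltas '[{"dr": [0, 0, 0], "xyz": [0, 0, 0.6], "gripper": 43}, {"dr": [0, 0, 0], "xyz": [0, 0, 0.6], "gripper": 43}]'

```text
t: 32.82
tool_pos: [0.4652, 0.1747, 0.0789]
tool_rot: [-3.141, -0.0, 2.026]
contact_force: [-0.2, 0.0, -2.4]
width: 0.555
grasp_force: 73.0
```

jog_arm --deltas '[{"dr": [0, 0, 0], "xyz": [0, 0, 0.6], "gripper": 43}, {"dr": [0, 0, 0], "xyz": [0, 0, 0.6], "gripper": 43}]'

```text
t: 32.98
tool_pos: [0.4653, 0.1747, 0.0789]
tool_rot: [-3.141, -0.0, 2.026]
contact_force: [-3.4, -1.1, 4.1]
width: 0.555
grasp_force: 73.8
```

jog_arm --deltas '[{"dr": [0, 0, 0], "xyz": [0, 0, 0.4], "gripper": 43}, {"dr": [0, 0, 0], "xyz": [0, 0, 0.4], "gripper": 43}]'

```text
t: 33.15
tool_pos: [0.4653, 0.1747, 0.0788]
tool_rot: [-3.141, -0.0, 2.026]
contact_force: [-5.1, -0.7, 8.1]
width: 0.557
grasp_force: 74.3
```

jog_arm --deltas '[{"dr": [0, 0, 0], "xyz": [0, 0, -0.4], "gripper": 49}, {"dr": [0, 0, 0], "xyz": [0, 0, -0.4], "gripper": 53}, {"dr": [0, 0, 0], "xyz": [0, 0, -0.4], "gripper": 58}, {"dr": [0, 0, 0], "xyz": [0, 0, -0.4], "gripper": 62}, {"dr": [0, 0, 0], "xyz": [0, 0, -0.4], "gripper": 62}]' --squeeze 25

```text
t: 33.57
tool_pos: [0.4656, 0.1747, 0.0786]
tool_rot: [3.141, 0.0, 2.026]
contact_force: [0.4, -0.3, -0.0]
width: 0.727
grasp_force: 0.0
```

jog_arm --deltas '[{"dr": [0, 0, 0], "xyz": [0, 0, -6], "gripper": 62}, {"dr": [0, 0, 0], "xyz": [0, 0, -22], "gripper": 62}, {"dr": [0, 0, 0], "xyz": [0, 0, -50], "gripper": 62}, {"dr": [0, 0, 0], "xyz": [0, 0, -85], "gripper": 62}, {"dr": [0, 0, 0], "xyz": [0, 0, -120], "gripper": 62}]'

```text
t: 33.98
tool_pos: [0.4646, 0.1746, 0.1996]
tool_rot: [-3.14, -0.001, 2.026]
contact_force: [1.3, 0.4, -1.1]
width: 0.729
grasp_force: 0.0
```

jog_arm --deltas '[{"dr": [0, 0, 0], "xyz": [-18, -9, 0], "gripper": 62}, {"dr": [0, 0, 0], "xyz": [-50, -25, 0], "gripper": 62}, {"dr": [0, 0, 0], "xyz": [-85, -42, 0], "gripper": 62}, {"dr": [0, 0, 0], "xyz": [-120, -59, 0], "gripper": 62}, {"dr": [0, 0, 0], "xyz": [-155, -76, 0], "gripper": 62}]'

```text
t: 34.4
tool_pos: [0.4649, 0.0006, 0.1991]
tool_rot: [3.141, 0.001, 2.027]
contact_force: [0.1, -0.5, -0.1]
width: 0.724
grasp_force: 0.0
```

jog_arm --deltas '[{"dr": [0, 0, 0], "xyz": [-35, -17, 0], "gripper": 62}, {"dr": [0, 0, 0], "xyz": [-70, -34, 0], "gripper": 62}, {"dr": [0, 0, 0], "xyz": [-105, -51, 0], "gripper": 62}, {"dr": [0, 0, 0], "xyz": [-140, -68, 0], "gripper": 62}, {"dr": [0, 0, 0], "xyz": [-175, -85, 0], "gripper": 62}]'

```text
t: 34.82
tool_pos: [0.4653, -0.1945, 0.199]
tool_rot: [3.141, 0.001, 2.026]
contact_force: [0.4, 0.3, -1.0]
width: 0.726
grasp_force: 0.0
```

jog_arm --deltas '[{"dr": [0, 0, 0], "xyz": [-35, -17, 0], "gripper": 62}, {"dr": [0, 0, 0], "xyz": [-68, -33, 0], "gripper": 62}, {"dr": [0, 0, 0], "xyz": [-95, -46, 0], "gripper": 62}, {"dr": [0, 0, 0], "xyz": [-110, -53, 0], "gripper": 62}, {"dr": [0, 0, 0], "xyz": [-115, -56, 0], "gripper": 62}]'

```text
t: 35.23
tool_pos: [0.4657, -0.3233, 0.1991]
tool_rot: [3.141, 0.002, 2.023]
contact_force: [-0.0, 0.2, 0.5]
width: 0.725
grasp_force: 0.0
```

Run:
```python
from h import *
t=manip.get_image("top")
s=manip.get_state(); print(s["tool_pos"],s["width"],s["t"])
print("plate",fit(t,"plate",[.4645,.175,.45],.003,.015,cls="plate_center"))
print("mount",fit(t,"mount",[.456,-.008],.003,.025,cls="mount_center"))
cv2.imwrite("pics/z.png",cv2.resize(t["img"][90:300,170:430,::-1],None,fx=2.8,fy=2.8,interpolation=cv2.INTER_CUBIC))
```

```text
[ 0.46559802 -0.32260964  0.19885358] 0.7290073986609784 35.2833
plate (array([0.4636, 0.1761, 0.4617]), np.float64(0.953))
mount (array([ 0.4584, -0.0078]), np.float64(0.863))
```

View pics/z.png

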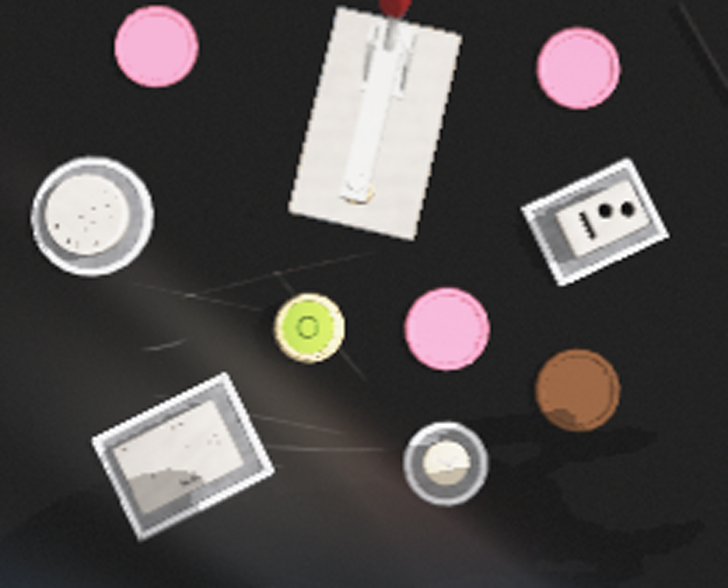

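All four pieces lie flat inside their trays: disc at (88,214), jaw block at (603,218), plate at (182,458) and cylinder at (446,462). The gripper is clear of everything.

```bash
python3 -c "
from station import manip
print(manip.finish_job())"
```

```text
the job is handed in; nothing more can be done
None
```

The stack is taken apart in order: all four pieces lie flat and released in their own trays, and the job was handed in at about 35 s of the 96 s allowed; the hand-in returned no verdict.

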